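# Build the sieve column for the next soil sample

### The job

Make up the sieve column on the dark steel catch pan, finest mesh lowest: first take the white lid off the pan and stand it on the cork mat, then fit the blue sieve into the pan where it stands, the yellow into the blue and the red into the yellow, and close the top with the lid, every piece fully home on the one below. The green sieve is not needed: leave it, the vial and the cup standing where they are.

Things in the scene. Friction and masses are not known exactly. Their poses are not given: they have to be found in the camera images.
- pan: Dark steel catch pan, foot of the column: foot 90 mm across, tapering in above 6 mm; on it a round cup 62 mm across with open top (bore 56 mm, wall 3 mm) 45 mm above the table. Loose, 0.7 kg, stays where it stands. The lid sits in it at the start. Origin: centre of its underside; z up.
- lid: White lid, 62 mm across, 38 mm high: tapered plug (52 mm across, 0-8 mm up) fits any bore here with 2 mm play; flange 62 mm across at 8-12 mm; round black knob 24 mm across at 12-38 mm, the grip. Loose, 60 g. Starts seated in the pan, origin 37 mm above the pan's, and lifts straight out; seated in a sieve, 32 mm above the sieve's. Origin: centre of the plug's underside; z up; round.
- sieve_blue: Blue stacking sieve, fine 2 mm mesh, 62 mm across, 40 mm high. Round frame (bore 56 mm, wall 3 mm) at 8-40 mm above its underside; below it a tapered spigot 52 mm across, 8 mm high, fits the bore beneath with 2 mm play. Seated: origin 32 mm above the sieve beneath's, 37 mm above the pan's. 70 g. Origin: centre of the spigot's underside; z up. Grip across the frame.
- sieve_yellow: Yellow stacking sieve, medium 4 mm mesh, 62 mm across, 40 mm high. Round frame (bore 56 mm, wall 3 mm) at 8-40 mm above its underside; below it a tapered spigot 52 mm across, 8 mm high, fits the bore beneath with 2 mm play. Seated: origin 32 mm above the sieve beneath's, 37 mm above the pan's. 70 g. Origin: centre of the spigot's underside; z up. Grip across the frame.
- sieve_red: Red stacking sieve, coarse 8 mm mesh, 62 mm across, 40 mm high. Round frame (bore 56 mm, wall 3 mm) at 8-40 mm above its underside; below it a tapered spigot 52 mm across, 8 mm high, fits the bore beneath with 2 mm play. Seated: origin 32 mm above the sieve beneath's, 37 mm above the pan's. 70 g. Origin: centre of the spigot's underside; z up. Grip across the frame.
- sieve_green: Green stacking sieve, 12 mm mesh, 62 mm across, 40 mm high. Round frame (bore 56 mm, wall 3 mm) at 8-40 mm above its underside; below it a tapered spigot 52 mm across, 8 mm high, fits the bore beneath with 2 mm play. Seated: origin 32 mm above the sieve beneath's, 37 mm above the pan's. 70 g. Origin: centre of the spigot's underside; z up. Grip across the frame. Not needed.
- cork_mat: Round cork mat, 100 mm across, 4 mm thick, fixed on the table: the lid stands on it while the column is built. Origin: centre of its underside; z up.
- vial: Small screw vial with a red cap, 31 mm across, 42 mm high, standing on the table; a bystander that must stay within 30 mm and upright. Origin: centre of its underside.
- cup: White plastic cup, 62 mm across the top, 76 mm high, standing on the table; a bystander that must stay within 30 mm and upright. Origin: centre of its underside.

How it is judged:
On the way, in this order (a step that is already met when the one before it is completed fails the run):
1. the lid is off the pan and stands on the cork mat, let go (horizontal distance between lid and cork_mat below 0.025 m and z of lid in the frame of cork_mat below 0.008 m and angle between lid's own z axis and vertical below 0.1 rad and contact force between lid and the fingers below 0.1 N), for 0.2 s.
2. the blue sieve is seated in the pan, let go (horizontal distance between sieve_blue and pan below 0.006 m and z of sieve_blue in the frame of pan between 0.034 and 0.04 m and angle between sieve_blue's own z axis and vertical below 0.07 rad and contact force between sieve_blue and the fingers below 0.1 N), for 0.2 s.
3. the yellow sieve is seated in the blue one, let go (horizontal distance between sieve_yellow and sieve_blue below 0.006 m and z of sieve_yellow in the frame of sieve_blue between 0.029 and 0.035 m and angle between sieve_yellow's own z axis and vertical below 0.07 rad and contact force between sieve_yellow and the fingers below 0.1 N), for 0.2 s.
4. the red sieve is seated in the yellow one, let go (horizontal distance between sieve_red and sieve_yellow below 0.006 m and z of sieve_red in the frame of sieve_yellow between 0.029 and 0.035 m and angle between sieve_red's own z axis and vertical below 0.07 rad and contact force between sieve_red and the fingers below 0.1 N), for 0.2 s.
5. the lid is seated in the red sieve, let go (horizontal distance between lid and sieve_red below 0.006 m and z of lid in the frame of sieve_red between 0.029 and 0.035 m and angle between lid's own z axis and vertical below 0.07 rad and contact force between lid and the fingers below 0.1 N), for 0.2 s.
At the end, for the whole second after the job is handed in: On the pan, upwards: blue, yellow, red sieve, lid; each centred on the piece below within 6 mm, down within 3 mm, level within 4 degrees, at rest, let go. Pan upright within 40 mm of its start; green sieve, vial and cup upright within 30 mm of theirs (horizontal distance between sieve_blue and pan below 0.006 m and z of sieve_blue in the frame of pan between 0.034 and 0.04 m and angle between each of sieve_blue, sieve_yellow, sieve_red, lid, pan's own z axis and vertical below 0.07 rad and linear speed of each of sieve_blue, sieve_yellow, sieve_red, lid below 0.02 m/s and horizontal distance between sieve_yellow and sieve_blue below 0.006 m and z of sieve_yellow in the frame of sieve_blue between 0.029 and 0.035 m and horizontal distance between sieve_red and sieve_yellow below 0.006 m and z of sieve_red in the frame of sieve_yellow between 0.029 and 0.035 m and horizontal distance between lid and sieve_red below 0.006 m and z of lid in the frame of sieve_red between 0.029 and 0.035 m and distance of pan from where it was at the start of the episode below 0.04 m and distance of each of sieve_green, vial, cup from where it was at the start of the episode below 0.03 m and angle between each of sieve_green, vial, cup's own z axis and vertical below 0.2 rad); the robot touches nothing.
It fails at once if the green sieve is shoved away or knocked over (distance of sieve_green from where it was at the start of the episode above 0.03 m or angle between sieve_green's own z axis and vertical above 0.5 rad).
It fails at once if the vial is shoved away or knocked over (distance of vial from where it was at the start of the episode above 0.03 m or angle between vial's own z axis and vertical above 0.5 rad).
It fails at once if the cup is shoved away or knocked over (distance of cup from where it was at the start of the episode above 0.03 m or angle between cup's own z axis and vertical above 0.5 rad).
It fails at once if the pan is carried or shoved away from its place (distance of pan from where it was at the start of the episode above 0.04 m).
It also fails if it takes over 131 s, if anything falls off the work surface, if the arm or the gripper's body presses on something with over 40 N, if the wrist force passes 120 N, or if a joint passes its speed limit or range.

### The arm

A 6-joint arm with a two-finger parallel gripper is mounted at the origin on the work surface; the furniture and walls round the work are solid. World frame = base frame: x ahead of the robot, y to its left, z up, the work surface at z = 0. Lengths are in m, angles in rad, forces in N, time in s.
With the tool pointing down it reaches from about 0.35 to 0.775 m from the base axis. Payload 5.5 kg.
Tool frame: the origin (TCP) lies midway between the tips of the shut fingers; the grasp point (between the pads) lies 19 mm behind it (env.hold_point_z is the distance from the TCP to the grasp point, in m); z points along the fingers, y is the line along which they close (so a half turn about z gives the same grasp; the last joint's range is limited). The gripper opens to 85 mm and grips with 20 to 120 N. Pads are 22 mm wide; open, the fingers measure 114 mm over their backs; the gripper's body (76 mm by 85 mm) begins 54 mm behind the grasp point. The pads swing forward as they close: fully open they stand 13 mm farther back than shut.
Start: joints at [-1.338, 0.313, 0.046, 1.304, 0, 1.431], TCP at [0.209, -0.536, 0.231] pointing down, gripper open.
Joint ranges: [-2.76, 2.76], [-0.86, 1.69], [-1.03, 1.26], [-2.2, 2.34], [-1.47, 1.5], [-3.14, 3.14]. Speed limits (rad/s): [2.57, 2.57, 3.14, 3.14, 3.14, 3.14].

### API

Orientations are given as a unit quaternion [w, x, y, z].
In Python, from workcell import env, read_camera gives the robot as it stands. The module is installed in compiled form; this text tells all that it offers.
- The arm moves only by the tool carry_out, never from a script. Its argument "moves" is a list of rows, each an object of numbers: "tx", "ty", "tz": the shift along the world's x, y, z in cm; "wx", "wy", "wz": the turn, a rotation vector about the world's x, y, z in rad; "claw": the closure, from -1 (fully open) to 1 (shut). A call has 1 to 8 rows; each row shifts and turns the commanded pose from where the row before left it; what a row does not reach is not made up. A row lasts 1/8 s, in which the tool goes at most 62.5 mm and 10.7 degrees, less where a joint would pass 70% of its speed; a pose out of reach is approached as far as the arm can. A call is refused whole if a number of a shift passes 6.25 or a number of a turn 0.188, either way. A call with a gripper value outside its range is refused whole. The fingers move at their own pace and stop on an object; "newtons" is the grip in N (left out, the last holds). Time passes only in rows, so rows that do not move let the fingers close. It gives the time, the measured TCP pose, the force, the opening and the grip force at its end, in the units of the state.
- env.get_state(): the state, without advancing time (a new reading comes with each control period).
- read_camera(name): name is "side" or "top" or "wrist"; returns a dict with "image" (384x512x3 uint8, blue, green, red), "z_map" (384x512 float32, m along the optical axis (not along the pixel's ray), 0 where there is no reading), "fx", "fy", "cx", "cy" (pixels), "camera_from_world" (4x4, takes a point from world to camera coordinates); the wrist camera has in their place "hand_eye" (4x4, takes a point from camera to tool coordinates, whose origin is the TCP and whose axes are the flange's). Camera axes: x right, y down, z forward; pixel columns grow to the right and rows downward; lengths in m; the calibration is good to about 2 mm. A picture is of the moment at which its call begins: read the wrist's pose just before it.
- env.hand_in(): hands the job in; it is judged then, once.
The state is a dict: "clock": time; "joint_pos": joint angles; "qvel": joint speeds; "tau": joint torques, N m; "tcp_pos": TCP position; "orientation": TCP orientation; "wrist_force": force on the tool from outside, world axes, zero at the start; "ft_torque": the same for the moment, N m; "finger_gap": finger opening in m; "grip_force": force on a finger pad.
Only numpy, scipy, OpenCV 4.12 (cv2) and the standard library are available. Lean on these libraries where they do the work, as an engineer would, in place of code of your own. Each camera call takes 0.05 s, during which the arm holds its last target. There are 200 camera calls.

## Working session

There is one attempt and no reset: what is moved stays moved. The work goes in short steps, Python scripts to look and compute and a tool call to move; the robot and the scene stay as the last step left them, time stands still between calls to the robot, and variables do not carry over. Pictures are saved under pics/ and viewed, at most 14 in all, crops included, and the job is handed in when it is done.

Besides the shell and the picture viewer there is one more tool, called after ">>>" as name(argument=value, ...) on one line, values as JSON. carry_out: Moves the arm, as the interface text tells. Its arguments: {"type":"object","properties":{"moves":{"type":"array","items":{"type":"object","properties":{"tx":{"type":"number"},"ty":{"type":"number"},"tz":{"type":"number"},"wx":{"type":"number"},"wy":{"type":"number"},"wz":{"type":"number"},"claw":{"type":"number"}}}},"newtons":{"type":"number"}},"required":["moves"]}

```bash
mkdir -p pics; cat > h.py <<'E'
import numpy as np, cv2
from workcell import env, read_camera
def world(c):
    z=c["z_map"]; v,u=np.mgrid[:z.shape[0],:z.shape[1]]
    p=np.stack([(u-c["cx"])/c["fx"]*z,(v-c["cy"])/c["fy"]*z,z,np.ones_like(z)],-1)
    return p@np.linalg.inv(c["camera_from_world"]).T
E
python3 - <<'E'
from h import *
s=env.get_state(); print({k:np.round(v,3) for k,v in s.items()})
for n in("top","side"):
    c=read_camera(n); cv2.imwrite(f"pics/{n}0.png",c["image"])
    W=world(c); print(n,c["fx"],c["cx"],c["cy"],np.round(np.linalg.inv(c["camera_from_world"]),3).tolist(),(c["z_map"]==0).mean())
E
```

```text
{'clock': np.float64(0.0), 'joint_pos': array([-1.338,  0.314,  0.045,  1.304, -0.   ,  1.431]), 'qvel': array([ 0., -0., -0.,  0.,  0., -0.]), 'tau': array([-1.0000e-03, -4.8063e+01,  2.9853e+01,  1.9000e-02, -0.0000e+00,
        0.0000e+00]), 'tcp_pos': array([ 0.209, -0.535,  0.23 ]), 'orientation': array([-0.001,  0.983,  0.185, -0.   ]), 'wrist_force': array([-0.027, -0.341, -0.143]), 'ft_torque': array([0.018, 0.025, 0.038]), 'grip_force': np.float64(0.0), 'finger_gap': np.float64(0.085)}
top 389.2667181790666 254.76875534688287 182.2863948139551 [[0.012, -0.989, 0.147, 0.392], [-1.0, -0.014, -0.017, 0.005], [0.019, -0.146, -0.989, 1.063], [0.0, 0.0, 0.0, 1.0]] 0.003662109375
side 418.00485242380756 258.51529091412317 185.32330168291094 [[-0.997, -0.051, 0.051, 0.5], [-0.068, 0.459, -0.886, 0.829], [0.022, -0.887, -0.461, 0.488], [0.0, 0.0, 0.0, 1.0]] 0.0038096110026041665
```

View pics/top0.png

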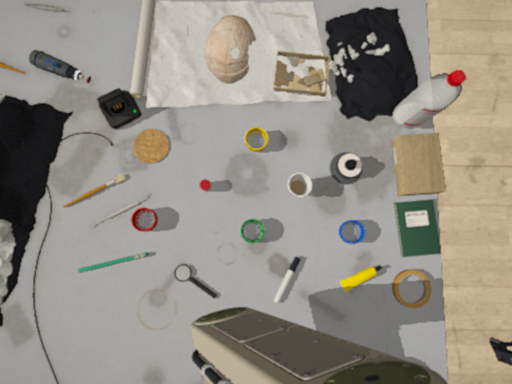

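View pics/side0.png

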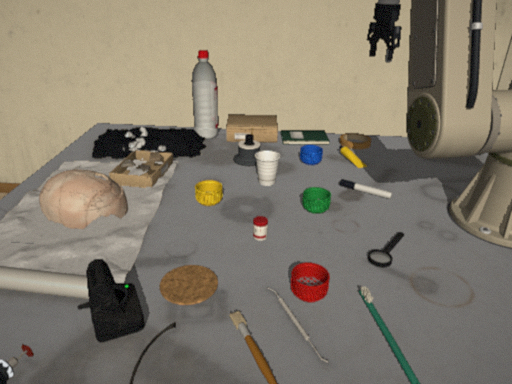

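The top view shows blue (352,231), yellow (257,139), red (145,219), green (253,231), the pan with lid (347,168), the cup (300,184), the vial (205,185) and the mat (151,146). The side view agrees. Next I measure them through both cameras' rays and depth.

```bash
cat >> h.py <<'E'
HUE={"blue":(100,125),"yellow":(22,34),"red":(0,6),"green":(50,80)}
def mask(c,name,roi,zr=None):
    hsv=cv2.cvtColor(c["image"],cv2.COLOR_BGR2HSV); lo,hi=HUE[name]
    m=(hsv[...,0]>=lo)&(hsv[...,0]<=hi)&(hsv[...,1]>110)&(hsv[...,2]>50)
    if name=="red": m|=(hsv[...,0]>172)&(hsv[...,1]>110)&(hsv[...,2]>50)
    u0,v0,r=roi; v,u=np.mgrid[:m.shape[0],:m.shape[1]]
    return m&(abs(u-u0)<r)&(abs(v-v0)<r)
def plane(c,u,v,z):
    T=np.linalg.inv(c["camera_from_world"]); d=T[:3,:3]@np.array([(u-c["cx"])/c["fx"],(v-c["cy"])/c["fy"],1])
    return T[:3,3]+d*(z-T[2,3])/d[2]
def circ(P):
    P=np.asarray(P,np.float32); A=np.c_[2*P,np.ones(len(P))]; x=np.linalg.lstsq(A,(P**2).sum(1),rcond=None)[0]
    return x[0],x[1],2*np.sqrt(x[2]+x[0]**2+x[1]**2)
E
python3 - <<'E'
from h import *
t=read_camera("top"); s=read_camera("side"); Wt=world(t); Ws=world(s)
R={"blue":((352,231),(311,155)),"yellow":((257,139),(209,193)),"red":((145,219),(310,282)),"green":((253,231),(316,200))}
for n,(a,b) in R.items():
    for c,W,o,nm in((t,Wt,a,"top"),(s,Ws,b,"side")):
        m=mask(c,n,(*o,24)); P=W[m]; Q=P[(P[:,2]>.034)&(P[:,2]<.048)]
        # outer outline of hull cast on z=.04 for top view
        ys,xs=np.nonzero(m); h=cv2.convexHull(np.c_[xs,ys].astype(np.int32))[:,0]
        e=np.array([plane(c,u,v,.04)[:2] for u,v in h])
        print(n,nm,m.sum(),"zmax",np.percentile(P[:,2],98).round(4),"rim fit",np.round(circ(Q[:,:2]),4),"minCirc",np.round(np.array(cv2.minEnclosingCircle(Q[:,:2].astype(np.float32))[0]),4),"hull",np.round(circ(e),4))
# pan/lid, cup, vial, mat : by height
def blob(nm,c,W,o,r,z0,z1):
    v,u=np.mgrid[:384,:512]; m=(abs(u-o[0])<r)&(abs(v-o[1])<r)&(W[...,2]>z0)&(W[...,2]<z1)
    P=W[m]; cc=cv2.minEnclosingCircle(P[:,:2].astype(np.float32)); print(nm,len(P),"mean",P[:,:3].mean(0).round(4),"encl",np.round(cc[0],4),round(2*cc[1],4),"max",P.max(0)[:3].round(4))
blob("knob top",t,Wt,(348,164),22,.068,.085); blob("flange top",t,Wt,(348,164),24,.042,.055); blob("foot top",t,Wt,(347,170),30,.004,.012)
blob("knob side",s,Ws,(248,145),22,.066,.085);blob("flange side",s,Ws,(248,152),20,.042,.055)
blob("cup",t,Wt,(299,182),22,.066,.085);blob("vial",t,Wt,(205,185),12,.034,.05);blob("mat",t,Wt,(151,146),26,.002,.008)
for c,W,o,nm in((t,Wt,(151,146),"top"),(s,Ws,(189,284),"side")):
    hsv=cv2.cvtColor(c["image"],cv2.COLOR_BGR2HSV); v,u=np.mgrid[:384,:512]
    m=(hsv[...,0]>6)&(hsv[...,0]<22)&(hsv[...,1]>90)&(abs(u-o[0])<33)&(abs(v-o[1])<(24))
    h=cv2.convexHull(np.argwhere(m)[:,::-1].astype(np.int32))[:,0]; print("mat",nm,np.round(circ([plane(c,*p,.004)[:2] for p in h]),4))
E
```

```text
blue top 196 zmax 0.0442 rim fit [ 0.4172 -0.2692  0.0596] minCirc [ 0.4175 -0.2698] hull [ 0.4177 -0.2684  0.0639]
blue side 384 zmax 0.0407 rim fit [ 0.4168 -0.269   0.0603] minCirc [ 0.4157 -0.2686] hull [ 0.4189 -0.2315  0.1125]
yellow top 239 zmax 0.0438 rim fit [ 0.6635 -0.0139  0.0593] minCirc [ 0.6639 -0.0144] hull [ 0.6629 -0.0148  0.0648]
yellow side 608 zmax 0.0406 rim fit [ 0.6642 -0.0137  0.0598] minCirc [ 0.6641 -0.015 ] hull [0.66   0.0129 0.1025]
red top 238 zmax 0.0436 rim fit [0.4425 0.2774 0.0592] minCirc [0.4428 0.2776] hull [0.4425 0.2757 0.0637]
red side 1199 zmax 0.0409 rim fit [0.4427 0.2792 0.0599] minCirc [0.4424 0.2785] hull [0.4469 0.2948 0.0871]
green top 116 zmax 0.0443 rim fit [ 0.4162 -0.0067  0.0581] minCirc [ 0.4166 -0.0075] hull [ 0.4165 -0.0076  0.06  ]
green side 598 zmax 0.0407 rim fit [ 0.4165 -0.005   0.0598] minCirc [ 0.4157 -0.0045] hull [0.4217 0.0207 0.0976]
knob top 67 mean [ 0.5922 -0.2629  0.0757] encl [ 0.593  -0.2635] 0.0235 max [ 0.604  -0.2527  0.083 ]
flange top 340 mean [ 0.5916 -0.2616  0.0505] encl [ 0.593  -0.2638] 0.0628 max [ 0.6232 -0.2335  0.0548]
foot top 454 mean [ 0.5853 -0.2605  0.0071] encl [ 0.5914 -0.2721] 0.2193 max [ 0.671  -0.1886  0.012 ]
knob side 147 mean [ 0.5594 -0.1622  0.0717] encl [ 0.5679 -0.183 ] 0.1912 max [ 0.6044 -0.0942  0.0765]
flange side 219 mean [ 0.5808 -0.2176  0.0485] encl [ 0.5712 -0.1951] 0.2056 max [ 0.6237 -0.0978  0.0548]
cup 126 mean [ 0.5381 -0.13    0.0753] encl [ 0.5346 -0.1263] 0.0634 max [ 0.565  -0.0965  0.0834]
vial 106 mean [0.5351 0.1203 0.0426] encl [0.5359 0.1204] 0.0305 max [0.551  0.1352 0.0473]
mat 1372 mean [0.6476 0.2762 0.0045] encl [0.6475 0.2752] 0.1879 max [0.7202 0.3481 0.008 ]
mat top [0.6484 0.2768 0.0974]
mat side [0.648  0.2784 0.1002]
```

Both cameras agree to about 1 mm and the sizes check out. I go above the pan with the closing axis at −45°, which keeps the fingers clear of the probe near red and keeps joint 6 in range.

>>> carry_out(moves=[{"tx": 4.8, "ty": 3.4, "wz": 0.051, "claw": -1}, {"tx": 4.8, "ty": 3.4, "wz": 0.051, "claw": -1}, {"tx": 4.8, "ty": 3.4, "wz": 0.051, "claw": -1}, {"tx": 4.8, "ty": 3.4, "wz": 0.051, "claw": -1}, {"tx": 4.8, "ty": 3.4, "wz": 0.051, "claw": -1}, {"tx": 4.8, "ty": 3.4, "wz": 0.051, "claw": -1}, {"tx": 4.8, "ty": 3.4, "wz": 0.051, "claw": -1}, {"tx": 4.7, "ty": 3.4, "wz": 0.051, "claw": -1}], newtons=40)

```text
invalid input at $.moves[0]: expected keys tx, ty, tz, wx, wy, wz, claw
```

```bash
cat >> h.py <<'E'
from scipy.spatial.transform import Rotation as Ro
def wrist(fn=None):
    s=env.get_state(); c=read_camera("wrist"); q=s["orientation"]; T=np.eye(4)
    T[:3,:3]=Ro.from_quat([q[1],q[2],q[3],q[0]]).as_matrix(); T[:3,3]=s["tcp_pos"]
    c["camera_from_world"]=np.linalg.inv(T@c["hand_eye"])
    if fn: cv2.imwrite(fn,c["image"])
    return s,c,world(c)
E
python3 - <<'E'
from h import *
s,c,W=wrist("pics/w1.png"); print(s["tcp_pos"].round(4),s["orientation"].round(3),np.round(s["joint_pos"],2),np.round(c["hand_eye"],3).tolist())
z=W[...,2]; near=np.hypot(W[...,0]-.592,W[...,1]+.263)<.06
for a,b in((.071,.079),(.044,.052)):
    P=W[near&(z>a)&(z<b)]; cc=cv2.minEnclosingCircle(P[:,:2].astype(np.float32)); print(len(P),np.round(cc[0],4),cc[1]*2,P[:,2].mean())
E
```

```text
[ 0.2094 -0.5352  0.2308] [-0.001  0.983  0.185 -0.   ] [-1.34  0.31  0.05  1.3   0.    1.43] [[0.001, -0.951, -0.31, 0.079], [1.0, 0.001, -0.001, 0.001], [0.001, -0.31, 0.951, -0.142], [0.0, 0.0, 0.0, 1.0]]
0 [0. 0.] 0.0 nan
0 [0. 0.] 0.0 nan<stdin>:5: RuntimeWarning: Mean of empty slice.
  ret = ret.dtype.type(ret / rcount)
```

All keys are required in each row.

>>> carry_out(moves=[{"tx": 4.8, "ty": 3.4, "tz": 0, "wx": 0, "wy": 0, "wz": 0.051, "claw": -1}, {"tx": 4.8, "ty": 3.4, "tz": 0, "wx": 0, "wy": 0, "wz": 0.051, "claw": -1}, {"tx": 4.8, "ty": 3.4, "tz": 0, "wx": 0, "wy": 0, "wz": 0.051, "claw": -1}, {"tx": 4.8, "ty": 3.4, "tz": 0, "wx": 0, "wy": 0, "wz": 0.051, "claw": -1}, {"tx": 4.8, "ty": 3.4, "tz": 0, "wx": 0, "wy": 0, "wz": 0.051, "claw": -1}, {"tx": 4.8, "ty": 3.4, "tz": 0, "wx": 0, "wy": 0, "wz": 0.051, "claw": -1}, {"tx": 4.8, "ty": 3.4, "tz": 0, "wx": 0, "wy": 0, "wz": 0.051, "claw": -1}, {"tx": 4.7, "ty": 3.4, "tz": 0, "wx": 0, "wy": 0, "wz": 0.051, "claw": -1}], newtons=40)

```text
clock: 1.25
tcp_pos: [0.5939, -0.2622, 0.2312]
orientation: [0.0, 0.924, 0.381, -0.0]
wrist_force: [0.5, -1.2, -0.3]
finger_gap: 0.0856
grip_force: 0.0
```

```bash
python3 - <<'E'
from h import *
s,c,W=wrist("pics/w1.png"); print(s["tcp_pos"].round(4),s["orientation"].round(3),np.round(s["joint_pos"],2))
z=W[...,2]; near=np.hypot(W[...,0]-.592,W[...,1]+.263)<.06
for a,b in((.071,.079),(.044,.052)):
    P=W[near&(z>a)&(z<b)]
    if len(P): cc=cv2.minEnclosingCircle(P[:,:2].astype(np.float32)); print(len(P),np.round(cc[0],4),cc[1]*2,P[:,2].mean())
E
```

```text
[ 0.5939 -0.2622  0.2312] [ 0.     0.924  0.381 -0.   ] [-0.54  0.46  0.27  1.37 -0.    1.82]
296 [ 0.5923 -0.2663] 0.023408912122249603 0.07380678671907379
1495 [ 0.5921 -0.2661] 0.061980023980140686 0.04827123347448117
```

View pics/w1.png

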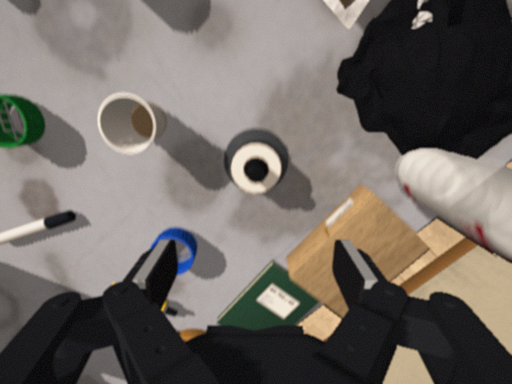

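The wrist view shows the lid and pan at pixel (257,160) and blue at (178,250). Wrist and top cameras differ by about 2.5 mm in y, so I take the mean, (0.5925, −0.265). Now I grip the lid knob.

>>> carry_out(moves=[{"tx": -0.14, "ty": -0.28, "tz": -5.0, "wx": 0, "wy": 0, "wz": 0, "claw": -1}, {"tx": 0, "ty": 0, "tz": -5.0, "wx": 0, "wy": 0, "wz": 0, "claw": -1}, {"tx": 0, "ty": 0, "tz": -5.0, "wx": 0, "wy": 0, "wz": 0, "claw": -1}, {"tx": 0, "ty": 0, "tz": -2.9, "wx": 0, "wy": 0, "wz": 0, "claw": -1}, {"tx": 0, "ty": 0, "tz": 0, "wx": 0, "wy": 0, "wz": 0, "claw": 1}, {"tx": 0, "ty": 0, "tz": 0, "wx": 0, "wy": 0, "wz": 0, "claw": 1}, {"tx": 0, "ty": 0, "tz": 0, "wx": 0, "wy": 0, "wz": 0, "claw": 1}, {"tx": 0, "ty": 0, "tz": 0, "wx": 0, "wy": 0, "wz": 0, "claw": 1}], newtons=30)

```text
clock: 2.3
tcp_pos: [0.5922, -0.2671, 0.0545]
orientation: [0.001, 0.925, 0.381, 0.001]
wrist_force: [0.1, 0.5, 4.5]
finger_gap: 0.0225
grip_force: 29.4
```

>>> carry_out(moves=[{"tx": 0, "ty": 0, "tz": 0, "wx": 0, "wy": 0, "wz": 0, "claw": 1}, {"tx": 0, "ty": 0, "tz": 2.0, "wx": 0, "wy": 0, "wz": 0, "claw": 1}, {"tx": 0, "ty": 0, "tz": 4.0, "wx": 0, "wy": 0, "wz": 0, "claw": 1}, {"tx": 0, "ty": 0, "tz": 5.0, "wx": 0, "wy": 0, "wz": 0, "claw": 1}, {"tx": 0, "ty": 0, "tz": 3.0, "wx": 0, "wy": 0, "wz": 0, "claw": 1}, {"tx": 0.5, "ty": 5.0, "tz": 0, "wx": 0, "wy": 0, "wz": 0, "claw": 1}, {"tx": 0.5, "ty": 5.0, "tz": 0, "wx": 0, "wy": 0, "wz": 0, "claw": 1}, {"tx": 0.5, "ty": 5.0, "tz": 0, "wx": 0, "wy": 0, "wz": 0, "claw": 1}])

```text
clock: 3.3
tcp_pos: [0.6061, -0.1151, 0.1928]
orientation: [0.0, 0.925, 0.38, 0.0]
wrist_force: [0.5, 0.8, -0.2]
finger_gap: 0.0222
grip_force: 29.7
```

>>> carry_out(moves=[{"tx": 0.5, "ty": 5.0, "tz": 0, "wx": 0, "wy": 0, "wz": 0, "claw": 1}, {"tx": 0.5, "ty": 5.0, "tz": 0, "wx": 0, "wy": 0, "wz": 0, "claw": 1}, {"tx": 0.6, "ty": 5.0, "tz": 0, "wx": 0, "wy": 0, "wz": 0, "claw": 1}, {"tx": 0.6, "ty": 5.0, "tz": 0, "wx": 0, "wy": 0, "wz": 0, "claw": 1}, {"tx": 0.6, "ty": 5.0, "tz": 0, "wx": 0, "wy": 0, "wz": 0, "claw": 1}, {"tx": 0.6, "ty": 5.0, "tz": 0, "wx": 0, "wy": 0, "wz": 0, "claw": 1}, {"tx": 0.6, "ty": 4.3, "tz": 0, "wx": 0, "wy": 0, "wz": 0, "claw": 1}, {"tx": 0, "ty": 0, "tz": 0, "wx": 0, "wy": 0, "wz": 0, "claw": 1}])

```text
clock: 4.3
tcp_pos: [0.6457, 0.23, 0.1921]
orientation: [-0.0, 0.924, 0.383, 0.0]
wrist_force: [-0.5, -0.7, -1.3]
finger_gap: 0.0224
grip_force: 29.7
```

```bash
python3 - <<'E'
from h import *
s=env.get_state(); print(s["tcp_pos"],s["finger_gap"],s["grip_force"],s["joint_pos"].round(2))
t=read_camera("top"); cv2.imwrite("pics/t1.png",t["image"]); v=read_camera("side"); W=world(t)
# pan rim after lifting the lid, both cameras
for n,c,W in(("top",t,W),("side",v,world(v))):
    P=W[(np.hypot(W[...,0]-.592,W[...,1]+.264)<.05)&(W[...,2]>.038)&(W[...,2]<.052)]
    if len(P)>5: print(n,len(P),np.round(circ(P[:,:2]),4),np.round(cv2.minEnclosingCircle(P[:,:2].astype(np.float32)),4) if 0 else cv2.minEnclosingCircle(P[:,:2].astype(np.float32)))
E
```

```text
[0.64572923 0.2300348  0.19210157] 0.02242442591602031 29.71152663230896 [0.23 0.55 0.31 1.33 0.   2.58]
top 115 [ 0.5929 -0.2634  0.0585] ((0.5930531620979309, -0.26332810521125793), 0.031122535467147827)
side 119 [ 0.5929 -0.264   0.0589] ((0.5932203531265259, -0.26433753967285156), 0.0349043644964695)
```

>>> carry_out(moves=[{"tx": 0.2, "ty": 4.7, "tz": 0, "wx": 0, "wy": 0, "wz": 0, "claw": 1}, {"tx": 0, "ty": 0, "tz": -4.5, "wx": 0, "wy": 0, "wz": 0, "claw": 1}, {"tx": 0, "ty": 0, "tz": -4.5, "wx": 0, "wy": 0, "wz": 0, "claw": 1}, {"tx": 0, "ty": 0, "tz": -4.0, "wx": 0, "wy": 0, "wz": 0, "claw": 1}, {"tx": 0, "ty": 0, "tz": -2.5, "wx": 0, "wy": 0, "wz": 0, "claw": 1}, {"tx": 0, "ty": 0, "tz": -1.0, "wx": 0, "wy": 0, "wz": 0, "claw": 1}, {"tx": 0, "ty": 0, "tz": -0.3, "wx": 0, "wy": 0, "wz": 0, "claw": 1}, {"tx": 0, "ty": 0, "tz": 0, "wx": 0, "wy": 0, "wz": 0, "claw": 1}])

```text
clock: 5.4
tcp_pos: [0.649, 0.2734, 0.0256]
orientation: [0.0, 0.925, 0.38, 0.001]
wrist_force: [-0.0, 0.1, -0.0]
finger_gap: 0.0219
grip_force: 29.7
```

>>> carry_out(moves=[{"tx": 0, "ty": 0.3, "tz": -0.2, "wx": 0, "wy": 0, "wz": 0, "claw": 1}, {"tx": 0, "ty": 0, "tz": -0.2, "wx": 0, "wy": 0, "wz": 0, "claw": 1}, {"tx": 0, "ty": 0, "tz": 0, "wx": 0, "wy": 0, "wz": 0, "claw": 1}])

```text
clock: 5.78
tcp_pos: [0.6486, 0.2773, 0.0215]
orientation: [-0.0, 0.925, 0.381, 0.001]
wrist_force: [-1.0, 1.0, 3.6]
finger_gap: 0.0226
grip_force: 30.0
```

>>> carry_out(moves=[{"tx": 0, "ty": 0, "tz": 0, "wx": 0, "wy": 0, "wz": 0, "claw": -1}, {"tx": 0, "ty": 0, "tz": 0, "wx": 0, "wy": 0, "wz": 0, "claw": -1}, {"tx": 0, "ty": 0, "tz": 0, "wx": 0, "wy": 0, "wz": 0, "claw": -1}, {"tx": 0, "ty": 0, "tz": 2, "wx": 0, "wy": 0, "wz": 0, "claw": -1}, {"tx": 0, "ty": 0, "tz": 5, "wx": 0, "wy": 0, "wz": 0, "claw": -1}, {"tx": 0, "ty": 0, "tz": 6, "wx": 0, "wy": 0, "wz": 0, "claw": -1}, {"tx": 0, "ty": 0, "tz": 5, "wx": 0, "wy": 0, "wz": 0, "claw": -1}, {"tx": -2.3, "ty": -5, "tz": 0, "wx": 0, "wy": 0, "wz": 0, "claw": -1}])

```text
clock: 6.78
tcp_pos: [0.6303, 0.2295, 0.2066]
orientation: [0.001, 0.924, 0.382, 0.007]
wrist_force: [0.6, -1.1, -0.0]
finger_gap: 0.0853
grip_force: 0.0
```

```bash
python3 - <<'E'
from h import *
s=env.get_state(); print(s["tcp_pos"].round(4),s["clock"])
for n in("side","wrist"):
    c,W=(lambda c:(c,world(c)))(read_camera(n)) if n=="side" else wrist("pics/w2.png")[1:]
    near=np.hypot(W[...,0]-.648,W[...,1]-.277)<.06
    for a,b in((.037,.047),(.011,.0195)):
        P=W[near&(W[...,2]>a)&(W[...,2]<b)]; print(n,len(P),cv2.minEnclosingCircle(P[:,:2].astype(np.float32)) if len(P) else 0, P[:,2].max() if len(P) else 0)
E
```

```text
[0.6303 0.2295 0.2066] 6.775
side 120 ((0.6499966979026794, 0.27932778000831604), 0.011742912232875824) 0.04404799840554463
side 522 ((0.6497129797935486, 0.27949702739715576), 0.03148673474788666) 0.01946228917537568
wrist 360 ((0.6496372222900391, 0.2773570716381073), 0.011696001514792442) 0.043354061974093305
wrist 1820 ((0.6492533683776855, 0.27738919854164124), 0.030969763174653053) 0.019480344010559314
```

View pics/w2.png

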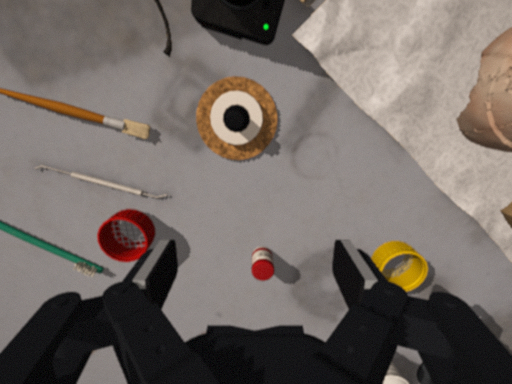

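The lid stands upright on the mat at (237,118), with red at (125,235) and yellow at (400,266). Next is blue.

>>> carry_out(moves=[{"tx": -2.1, "ty": -5.0, "tz": 0, "wx": 0, "wy": 0, "wz": 0, "claw": -1}, {"tx": -2.1, "ty": -5.0, "tz": 0, "wx": 0, "wy": 0, "wz": 0, "claw": -1}, {"tx": -2.1, "ty": -5.0, "tz": 0, "wx": 0, "wy": 0, "wz": 0, "claw": -1}, {"tx": -2.1, "ty": -5.0, "tz": 0, "wx": 0, "wy": 0, "wz": 0, "claw": -1}, {"tx": -2.1, "ty": -5.0, "tz": 0, "wx": 0, "wy": 0, "wz": 0, "claw": -1}, {"tx": -2.1, "ty": -5.0, "tz": 0, "wx": 0, "wy": 0, "wz": 0, "claw": -1}, {"tx": -2.1, "ty": -5.0, "tz": 0, "wx": 0, "wy": 0, "wz": 0, "claw": -1}, {"tx": -2.1, "ty": -5.0, "tz": 0, "wx": 0, "wy": 0, "wz": 0, "claw": -1}])

```text
clock: 7.88
tcp_pos: [0.4562, -0.1747, 0.2002]
orientation: [0.0, 0.925, 0.381, 0.0]
wrist_force: [-0.3, -0.1, -0.5]
finger_gap: 0.0851
grip_force: 0.0
```

>>> carry_out(moves=[{"tx": -2.0, "ty": -4.8, "tz": 0, "wx": 0, "wy": 0, "wz": 0, "claw": -1}, {"tx": -2.0, "ty": -4.8, "tz": 0, "wx": 0, "wy": 0, "wz": 0, "claw": -1}, {"tx": 0, "ty": 0, "tz": 0, "wx": 0, "wy": 0, "wz": 0, "claw": -1}, {"tx": 0, "ty": 0, "tz": 0, "wx": 0, "wy": 0, "wz": 0, "claw": -1}])

```text
clock: 8.38
tcp_pos: [0.4169, -0.2691, 0.2]
orientation: [-0.001, 0.925, 0.38, -0.0]
wrist_force: [-0.1, 0.3, -0.1]
finger_gap: 0.0857
grip_force: 0.0
```

```bash
python3 - <<'E'
from h import *
s,c,W=wrist(); print(s["tcp_pos"].round(4),s["orientation"].round(4),s["clock"])
def rim(n,x,y,z0,z1,hue):
    P=W[(np.hypot(W[...,0]-x,W[...,1]-y)<.05)&(W[...,2]>z0)&(W[...,2]<z1)]
    if len(P)>5: print(n,len(P),np.round(circ(P[:,:2]),4),cv2.minEnclosingCircle(P[:,:2].astype(np.float32)),P[:,2].mean())
rim("blue",.417,-.269,.036,.045,"blue"); rim("pan",.592,-.264,.041,.05,0)
E
```

```text
[ 0.4169 -0.2691  0.2   ] [-5.000e-04  9.249e-01  3.802e-01 -0.000e+00] 8.375
blue 460 [ 0.4162 -0.2714  0.0603] ((0.4160514771938324, -0.2716175317764282), 0.03199642524123192) 0.038900113198524336
pan 736 [ 0.5917 -0.2659  0.0583] ((0.5922040343284607, -0.26595407724380493), 0.031352728605270386) 0.043499697610758746
```

Wrist and top cameras agree on the blue-to-pan offset (17.57, 0.57 cm). I descend and grip.

>>> carry_out(moves=[{"tx": 0, "ty": -0.1, "tz": -5, "wx": 0, "wy": 0, "wz": 0, "claw": -1}, {"tx": 0, "ty": 0, "tz": -5, "wx": 0, "wy": 0, "wz": 0, "claw": -1}, {"tx": 0, "ty": 0, "tz": -5, "wx": 0, "wy": 0, "wz": 0, "claw": -1}, {"tx": 0, "ty": 0, "tz": -3, "wx": 0, "wy": 0, "wz": 0, "claw": -1}, {"tx": 0, "ty": 0, "tz": -1.2, "wx": 0, "wy": 0, "wz": 0, "claw": -1}, {"tx": 0, "ty": 0, "tz": 0, "wx": 0, "wy": 0, "wz": 0, "claw": 1}, {"tx": 0, "ty": 0, "tz": 0, "wx": 0, "wy": 0, "wz": 0, "claw": 1}, {"tx": 0, "ty": 0, "tz": 0, "wx": 0, "wy": 0, "wz": 0, "claw": 1}])

```text
clock: 9.43
tcp_pos: [0.4179, -0.271, 0.0096]
orientation: [0.001, 0.925, 0.381, 0.001]
wrist_force: [0.1, 0.2, -1.6]
finger_gap: 0.0618
grip_force: 32.8
```

>>> carry_out(moves=[{"tx": 0, "ty": 0, "tz": 0, "wx": 0, "wy": 0, "wz": 0, "claw": 1}, {"tx": 0, "ty": 0, "tz": 2, "wx": 0, "wy": 0, "wz": 0, "claw": 1}, {"tx": 0, "ty": 0, "tz": 5, "wx": 0, "wy": 0, "wz": 0, "claw": 1}, {"tx": 0, "ty": 0, "tz": 4, "wx": 0, "wy": 0, "wz": 0, "claw": 1}, {"tx": 4.5, "ty": 0.15, "tz": 0, "wx": 0, "wy": 0, "wz": 0, "claw": 1}, {"tx": 4.5, "ty": 0.15, "tz": 0, "wx": 0, "wy": 0, "wz": 0, "claw": 1}, {"tx": 4.5, "ty": 0.15, "tz": 0, "wx": 0, "wy": 0, "wz": 0, "claw": 1}, {"tx": 4.07, "ty": 0.12, "tz": 0, "wx": 0, "wy": 0, "wz": 0, "claw": 1}])

```text
clock: 10.42
tcp_pos: [0.5942, -0.2647, 0.1185]
orientation: [0.0, 0.925, 0.38, 0.0]
wrist_force: [-0.1, -0.5, -0.5]
finger_gap: 0.0616
grip_force: 33.3
```

>>> carry_out(moves=[{"tx": 0, "ty": 0, "tz": 0, "wx": 0, "wy": 0, "wz": 0, "claw": 1}, {"tx": 0, "ty": 0, "tz": -4, "wx": 0, "wy": 0, "wz": 0, "claw": 1}, {"tx": 0, "ty": 0, "tz": 0, "wx": 0, "wy": 0, "wz": 0, "claw": 1}, {"tx": 0, "ty": 0, "tz": 0, "wx": 0, "wy": 0, "wz": 0, "claw": 1}])

```text
clock: 10.92
tcp_pos: [0.5922, -0.2649, 0.0792]
orientation: [0.0, 0.925, 0.38, -0.0]
wrist_force: [-0.5, 0.6, -0.7]
finger_gap: 0.062
grip_force: 33.4
```

```bash
python3 - <<'E'
from h import *
s=env.get_state(); print(s["tcp_pos"].round(4),s["wrist_force"].round(2),s["finger_gap"])
for n in("top","side"):
    c=read_camera(n);W=world(c); m=mask(c,"blue",(256,190,250)); P=W[m&(np.hypot(W[...,0]-.593,W[...,1]+.264)<.06)]
    zt=np.percentile(P[:,2],95); Q=P[P[:,2]>zt-.008]; print(n,len(P),zt,np.round(circ(Q[:,:2]),4),cv2.minEnclosingCircle(Q[:,:2].astype(np.float32)))
    if n=="side":cv2.imwrite("pics/s1.png",cv2.resize(c["image"][90:210,190:370],None,fx=4,fy=4))
E
```

```text
[ 0.5922 -0.2649  0.0792] [-0.55  0.59 -0.7 ] 0.062035542293450374
top 74 0.14335969720759786 [ 0.5822 -0.2144  0.0316] ((0.5819560289382935, -0.22531212866306305), 0.012257506139576435)
side 286 0.11075704106496415 [ 0.5923 -0.2645  0.0601] ((0.5957027077674866, -0.26467984914779663), 0.033711668103933334)
```

View pics/s1.png

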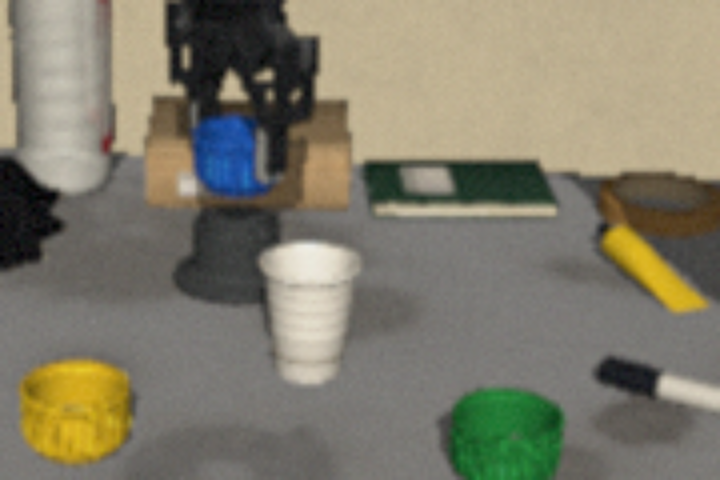

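Blue is held level over the pan. The side view puts it at (0.5923,−0.2645) and the pan at (0.5929,−0.264), so I lower it.

>>> carry_out(moves=[{"tx": 0.03, "ty": 0.03, "tz": -1.2, "wx": 0, "wy": 0, "wz": 0, "claw": 1}, {"tx": 0, "ty": 0, "tz": -0.8, "wx": 0, "wy": 0, "wz": 0, "claw": 1}, {"tx": 0, "ty": 0, "tz": -0.5, "wx": 0, "wy": 0, "wz": 0, "claw": 1}, {"tx": 0, "ty": 0, "tz": -0.4, "wx": 0, "wy": 0, "wz": 0, "claw": 1}, {"tx": 0, "ty": 0, "tz": -0.3, "wx": 0, "wy": 0, "wz": 0, "claw": 1}, {"tx": 0, "ty": 0, "tz": -0.1, "wx": 0, "wy": 0, "wz": 0, "claw": 1}, {"tx": 0, "ty": 0, "tz": 0, "wx": 0, "wy": 0, "wz": 0, "claw": 1}])

```text
clock: 11.9
tcp_pos: [0.593, -0.2643, 0.0464]
orientation: [0.0, 0.925, 0.381, 0.0]
wrist_force: [-1.7, 1.8, 4.7]
finger_gap: 0.0619
grip_force: 33.9
```

>>> carry_out(moves=[{"tx": 0, "ty": 0, "tz": 0, "wx": 0, "wy": 0, "wz": 0, "claw": -1}, {"tx": 0, "ty": 0, "tz": 0, "wx": 0, "wy": 0, "wz": 0, "claw": -1}, {"tx": 0, "ty": 0, "tz": 0, "wx": 0, "wy": 0, "wz": 0, "claw": -1}, {"tx": 0, "ty": 0, "tz": 0, "wx": 0, "wy": 0, "wz": 0, "claw": -1}, {"tx": 0, "ty": 0, "tz": 4, "wx": 0, "wy": 0, "wz": 0, "claw": -1}, {"tx": 0, "ty": 0, "tz": 6, "wx": 0, "wy": 0, "wz": 0, "claw": -1}, {"tx": 0, "ty": 0, "tz": 6, "wx": 0, "wy": 0, "wz": 0, "claw": -1}, {"tx": 0, "ty": 0, "tz": 0, "wx": 0, "wy": 0, "wz": 0, "claw": -1}])

```text
clock: 12.9
tcp_pos: [0.5959, -0.266, 0.2119]
orientation: [0.005, 0.925, 0.381, 0.003]
wrist_force: [1.1, -0.1, -0.5]
finger_gap: 0.0853
grip_force: 0.0
```

```bash
cat >> h.py <<'E'
def rims(items,cams=("top","side","wrist")):
    for n in cams:
        if n=="wrist": s,c,W=wrist(); print("tcp",s["tcp_pos"].round(4))
        else: c=read_camera(n); W=world(c)
        for col,x,y,z in items:
            m=mask(c,col,(256,192,300)) if col in HUE else np.ones(W.shape[:2],bool)
            d=np.hypot(W[...,0]-x,W[...,1]-y)
            P=W[m&(d<.05)&(abs(W[...,2]-z)<.006)]
            if len(P)>8: print(n,col,len(P),np.round(circ(P[:,:2]),4),np.round(cv2.minEnclosingCircle(P[:,:2].astype(np.float32))[0],4),"ztop",np.percentile(P[:,2],90).round(4))
E
python3 -c "
from h import *
rims([('blue',.593,-.264,.077),('yellow',.664,-.014,.04)])"
```

```text
top blue 92 [ 0.592  -0.2636  0.0596] [ 0.5924 -0.2641] ztop 0.0799
top yellow 98 [ 0.6636 -0.014   0.0595] [ 0.6643 -0.0138] ztop 0.0432
side blue 89 [ 0.5918 -0.2634  0.06  ] [ 0.5907 -0.2639] ztop 0.0771
side yellow 161 [ 0.6641 -0.0136  0.0601] [ 0.6643 -0.014 ] ztop 0.0405
tcp [ 0.5934 -0.2646  0.206 ]
wrist blue 665 [ 0.5922 -0.2659  0.0595] [ 0.592  -0.2661] ztop 0.0767
```

Blue is seated: rim at 77 mm, centred on the pan. Next is yellow.

>>> carry_out(moves=[{"tx": 1.42, "ty": 5.0, "tz": 0, "wx": 0, "wy": 0, "wz": 0, "claw": -1}, {"tx": 1.42, "ty": 5.0, "tz": 0, "wx": 0, "wy": 0, "wz": 0, "claw": -1}, {"tx": 1.42, "ty": 5.0, "tz": 0, "wx": 0, "wy": 0, "wz": 0, "claw": -1}, {"tx": 1.42, "ty": 5.0, "tz": 0, "wx": 0, "wy": 0, "wz": 0, "claw": -1}, {"tx": 1.42, "ty": 5.0, "tz": 0, "wx": 0, "wy": 0, "wz": 0, "claw": -1}, {"tx": 0, "ty": 0, "tz": -5, "wx": 0, "wy": 0, "wz": 0, "claw": -1}, {"tx": 0, "ty": 0, "tz": -5, "wx": 0, "wy": 0, "wz": 0, "claw": -1}, {"tx": 0, "ty": 0, "tz": 0, "wx": 0, "wy": 0, "wz": 0, "claw": -1}])

```text
clock: 14.05
tcp_pos: [0.6587, -0.0133, 0.0984]
orientation: [-0.003, 0.925, 0.381, -0.006]
wrist_force: [-0.4, 0.2, -0.9]
finger_gap: 0.0852
grip_force: 0.0
```

>>> carry_out(moves=[{"tx": 0, "ty": 0, "tz": 0, "wx": 0, "wy": 0, "wz": 0, "claw": -1}])

```text
clock: 14.18
tcp_pos: [0.6641, -0.0145, 0.1057]
orientation: [-0.0, 0.925, 0.38, -0.0]
wrist_force: [0.5, -0.4, 0.5]
finger_gap: 0.0855
grip_force: 0.0
```

>>> carry_out(moves=[{"tx": 0, "ty": 0, "tz": -4, "wx": 0, "wy": 0, "wz": 0, "claw": -1}, {"tx": 0, "ty": 0, "tz": -4, "wx": 0, "wy": 0, "wz": 0, "claw": -1}, {"tx": 0, "ty": 0, "tz": -1.7, "wx": 0, "wy": 0, "wz": 0, "claw": -1}, {"tx": 0, "ty": 0, "tz": 0, "wx": 0, "wy": 0, "wz": 0, "claw": -1}, {"tx": 0, "ty": 0, "tz": 0, "wx": 0, "wy": 0, "wz": 0, "claw": 1}, {"tx": 0, "ty": 0, "tz": 0, "wx": 0, "wy": 0, "wz": 0, "claw": 1}, {"tx": 0, "ty": 0, "tz": 0, "wx": 0, "wy": 0, "wz": 0, "claw": 1}, {"tx": 0, "ty": 0, "tz": 0, "wx": 0, "wy": 0, "wz": 0, "claw": 1}])

```text
clock: 15.18
tcp_pos: [0.6659, -0.0146, 0.0109]
orientation: [0.001, 0.925, 0.381, 0.002]
wrist_force: [0.3, 0.5, 7.0]
finger_gap: 0.0614
grip_force: 33.8
```

>>> carry_out(moves=[{"tx": 0, "ty": 0, "tz": 0, "wx": 0, "wy": 0, "wz": 0, "claw": 1}, {"tx": 0, "ty": 0, "tz": 0, "wx": 0, "wy": 0, "wz": 0, "claw": 1}])

```text
clock: 15.42
tcp_pos: [0.6659, -0.0146, 0.0109]
orientation: [0.001, 0.925, 0.381, 0.002]
wrist_force: [0.3, -0.4, 5.8]
finger_gap: 0.0613
grip_force: 33.8
```

>>> carry_out(moves=[{"tx": 0, "ty": 0, "tz": 2, "wx": 0, "wy": 0, "wz": 0, "claw": 1}, {"tx": 0, "ty": 0, "tz": 5, "wx": 0, "wy": 0, "wz": 0, "claw": 1}, {"tx": 0, "ty": 0, "tz": 6, "wx": 0, "wy": 0, "wz": 0, "claw": 1}, {"tx": -1.43, "ty": -5, "tz": 1, "wx": 0, "wy": 0, "wz": 0, "claw": 1}, {"tx": -1.43, "ty": -5, "tz": 1, "wx": 0, "wy": 0, "wz": 0, "claw": 1}, {"tx": -1.43, "ty": -5, "tz": 0, "wx": 0, "wy": 0, "wz": 0, "claw": 1}, {"tx": -1.43, "ty": -5, "tz": 0, "wx": 0, "wy": 0, "wz": 0, "claw": 1}, {"tx": -1.43, "ty": -5, "tz": 0, "wx": 0, "wy": 0, "wz": 0, "claw": 1}])

```text
clock: 16.42
tcp_pos: [0.5921, -0.2659, 0.1592]
orientation: [0.001, 0.925, 0.381, 0.0]
wrist_force: [0.6, -0.4, -1.1]
finger_gap: 0.0612
grip_force: 33.1
```

>>> carry_out(moves=[{"tx": 0, "ty": 0, "tz": -1, "wx": 0, "wy": 0, "wz": 0, "claw": 1}, {"tx": 0, "ty": 0, "tz": -4, "wx": 0, "wy": 0, "wz": 0, "claw": 1}, {"tx": 0, "ty": 0, "tz": 0, "wx": 0, "wy": 0, "wz": 0, "claw": 1}, {"tx": 0, "ty": 0, "tz": 0, "wx": 0, "wy": 0, "wz": 0, "claw": 1}])

```text
clock: 16.92
tcp_pos: [0.593, -0.2637, 0.1093]
orientation: [0.0, 0.925, 0.381, 0.0]
wrist_force: [0.8, -0.0, -0.7]
finger_gap: 0.0615
grip_force: 33.1
```

```bash
python3 -c "
from h import *
s=env.get_state();print(s['tcp_pos'].round(4),s['wrist_force'].round(1))
z=s['tcp_pos'][2]-.0109+.04
rims([('yellow',.593,-.264,z),('blue',.593,-.264,.074)],('side',))"
```

```text
[ 0.593  -0.2637  0.1093] [ 0.8 -0.  -0.7]
side yellow 76 [ 0.5934 -0.2634  0.0601] [ 0.596  -0.2635] ztop 0.1388
side blue 140 [ 0.5921 -0.2635  0.059 ] [ 0.5893 -0.2635] ztop 0.0766
```

>>> carry_out(moves=[{"tx": -0.07, "ty": 0, "tz": -1.2, "wx": 0, "wy": 0, "wz": 0, "claw": 1}, {"tx": 0, "ty": 0, "tz": -0.6, "wx": 0, "wy": 0, "wz": 0, "claw": 1}, {"tx": 0, "ty": 0, "tz": -0.5, "wx": 0, "wy": 0, "wz": 0, "claw": 1}, {"tx": 0, "ty": 0, "tz": -0.4, "wx": 0, "wy": 0, "wz": 0, "claw": 1}, {"tx": 0, "ty": 0, "tz": -0.2, "wx": 0, "wy": 0, "wz": 0, "claw": 1}, {"tx": 0, "ty": 0, "tz": 0, "wx": 0, "wy": 0, "wz": 0, "claw": 1}])

```text
clock: 17.73
tcp_pos: [0.5918, -0.2644, 0.0799]
orientation: [0.0, 0.925, 0.381, 0.0]
wrist_force: [-1.2, 1.3, 3.2]
finger_gap: 0.0613
grip_force: 33.6
```

Contact at the expected height, so I release and rise.

>>> carry_out(moves=[{"tx": 0, "ty": 0, "tz": 0, "wx": 0, "wy": 0, "wz": 0, "claw": -1}, {"tx": 0, "ty": 0, "tz": 0, "wx": 0, "wy": 0, "wz": 0, "claw": -1}, {"tx": 0, "ty": 0, "tz": 0, "wx": 0, "wy": 0, "wz": 0, "claw": -1}, {"tx": 0, "ty": 0, "tz": 0, "wx": 0, "wy": 0, "wz": 0, "claw": -1}, {"tx": 0, "ty": 0, "tz": 3, "wx": 0, "wy": 0, "wz": 0, "claw": -1}, {"tx": 0, "ty": 0, "tz": 5, "wx": 0, "wy": 0, "wz": 0, "claw": -1}, {"tx": 0, "ty": 0, "tz": 5, "wx": 0, "wy": 0, "wz": 0, "claw": -1}, {"tx": 0, "ty": 0, "tz": 0, "wx": 0, "wy": 0, "wz": 0, "claw": -1}])

```text
clock: 18.73
tcp_pos: [0.5942, -0.2657, 0.2147]
orientation: [0.004, 0.925, 0.381, 0.003]
wrist_force: [-0.1, 0.2, 0.6]
finger_gap: 0.0855
grip_force: 0.0
```

```bash
python3 -c "
from h import *
rims([('yellow',.593,-.264,.109),('red',.4425,.278,.04)],('top','side'));print(env.get_state()['tcp_pos'].round(4))"
```

```text
top yellow 97 [ 0.5908 -0.2637  0.0597] [ 0.5911 -0.2638] ztop 0.1117
top red 97 [0.4425 0.2775 0.059 ] [0.4425 0.2774] ztop 0.0431
side yellow 107 [ 0.5907 -0.2638  0.0602] [ 0.5918 -0.2645] ztop 0.1089
side red 336 [0.4427 0.2792 0.0599] [0.4427 0.2785] ztop 0.0407
[ 0.5921 -0.2645  0.2097]
```

Yellow is seated (rim at 109 mm). Next is red.

>>> carry_out(moves=[{"tx": -1.49, "ty": 5.42, "tz": 0, "wx": 0, "wy": 0, "wz": 0, "claw": -1}, {"tx": -1.49, "ty": 5.42, "tz": 0, "wx": 0, "wy": 0, "wz": 0, "claw": -1}, {"tx": -1.49, "ty": 5.42, "tz": 0, "wx": 0, "wy": 0, "wz": 0, "claw": -1}, {"tx": -1.49, "ty": 5.42, "tz": 0, "wx": 0, "wy": 0, "wz": 0, "claw": -1}, {"tx": -1.49, "ty": 5.42, "tz": 0, "wx": 0, "wy": 0, "wz": 0, "claw": -1}, {"tx": -1.49, "ty": 5.42, "tz": 0, "wx": 0, "wy": 0, "wz": 0, "claw": -1}, {"tx": -1.49, "ty": 5.42, "tz": 0, "wx": 0, "wy": 0, "wz": 0, "claw": -1}, {"tx": -1.49, "ty": 5.42, "tz": 0, "wx": 0, "wy": 0, "wz": 0, "claw": -1}])

```text
clock: 19.82
tcp_pos: [0.4708, 0.1707, 0.2074]
orientation: [-0.0, 0.925, 0.38, -0.002]
wrist_force: [0.8, -0.6, -0.1]
finger_gap: 0.0852
grip_force: 0.0
```

>>> carry_out(moves=[{"tx": -1.49, "ty": 5.42, "tz": 0, "wx": 0, "wy": 0, "wz": 0, "claw": -1}, {"tx": -1.45, "ty": 5.42, "tz": 0, "wx": 0, "wy": 0, "wz": 0, "claw": -1}, {"tx": 0, "ty": 0, "tz": -5, "wx": 0, "wy": 0, "wz": 0, "claw": -1}, {"tx": 0, "ty": 0, "tz": -5, "wx": 0, "wy": 0, "wz": 0, "claw": -1}, {"tx": 0, "ty": 0, "tz": 0, "wx": 0, "wy": 0, "wz": 0, "claw": -1}, {"tx": 0, "ty": 0, "tz": 0, "wx": 0, "wy": 0, "wz": 0, "claw": -1}])

```text
clock: 20.58
tcp_pos: [0.4434, 0.2776, 0.1099]
orientation: [0.0, 0.925, 0.38, -0.0]
wrist_force: [0.8, -0.6, 1.3]
finger_gap: 0.0851
grip_force: 0.0
```

```bash
python3 -c "
from h import *
s,c,W=wrist('pics/w3.png'); print(s['tcp_pos'].round(4))
P=W[(np.hypot(W[...,0]-.4425,W[...,1]-.278)<.05)&(abs(W[...,2]-.039)<.004)];print(len(P),circ(P[:,:2]) if len(P)>5 else 0)"
```

```text
[0.4434 0.2776 0.1099]
986 (np.float64(0.4423321825243568), np.float64(0.2773687878545412), np.float64(0.059917865877148355))
```

View pics/w3.png

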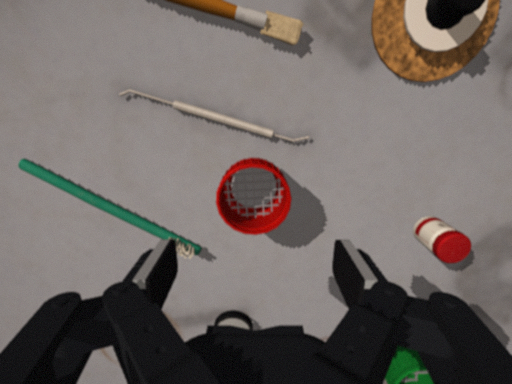

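Red is at (254,197). The pencil tip at (200,250) and the probe tip at (305,140) are clear of the finger footprints to its left and right.

>>> carry_out(moves=[{"tx": 0, "ty": 0, "tz": -4, "wx": 0, "wy": 0, "wz": 0, "claw": -1}, {"tx": 0, "ty": 0, "tz": -4, "wx": 0, "wy": 0, "wz": 0, "claw": -1}, {"tx": 0, "ty": 0, "tz": -1.9, "wx": 0, "wy": 0, "wz": 0, "claw": -1}, {"tx": 0, "ty": 0, "tz": 0, "wx": 0, "wy": 0, "wz": 0, "claw": -1}, {"tx": 0, "ty": 0, "tz": 0, "wx": 0, "wy": 0, "wz": 0, "claw": 1}, {"tx": 0, "ty": 0, "tz": 0, "wx": 0, "wy": 0, "wz": 0, "claw": 1}, {"tx": 0, "ty": 0, "tz": 0, "wx": 0, "wy": 0, "wz": 0, "claw": 1}, {"tx": 0, "ty": 0, "tz": 0, "wx": 0, "wy": 0, "wz": 0, "claw": 1}])

```text
clock: 21.62
tcp_pos: [0.445, 0.2784, 0.0126]
orientation: [0.0, 0.925, 0.381, 0.002]
wrist_force: [-0.6, -0.3, 5.1]
finger_gap: 0.0615
grip_force: 32.4
```

>>> carry_out(moves=[{"tx": 0, "ty": 0, "tz": 0, "wx": 0, "wy": 0, "wz": 0, "claw": 1}])

```text
clock: 21.75
tcp_pos: [0.445, 0.2784, 0.0127]
orientation: [0.0, 0.925, 0.381, 0.002]
wrist_force: [0.7, -1.2, 5.9]
finger_gap: 0.0615
grip_force: 32.4
```

>>> carry_out(moves=[{"tx": 0, "ty": 0, "tz": 2, "wx": 0, "wy": 0, "wz": 0, "claw": 1}, {"tx": 0, "ty": 0, "tz": 5, "wx": 0, "wy": 0, "wz": 0, "claw": 1}, {"tx": 0, "ty": 0, "tz": 6, "wx": 0, "wy": 0, "wz": 0, "claw": 1}, {"tx": 0, "ty": 0, "tz": 5, "wx": 0, "wy": 0, "wz": 0, "claw": 1}, {"tx": 1.48, "ty": -5.42, "tz": 0, "wx": 0, "wy": 0, "wz": 0, "claw": 1}, {"tx": 1.48, "ty": -5.42, "tz": 0, "wx": 0, "wy": 0, "wz": 0, "claw": 1}, {"tx": 1.48, "ty": -5.42, "tz": 0, "wx": 0, "wy": 0, "wz": 0, "claw": 1}, {"tx": 1.48, "ty": -5.42, "tz": 0, "wx": 0, "wy": 0, "wz": 0, "claw": 1}])

```text
clock: 22.75
tcp_pos: [0.5032, 0.0592, 0.1919]
orientation: [0.001, 0.925, 0.381, 0.001]
wrist_force: [0.5, 0.6, -1.1]
finger_gap: 0.0615
grip_force: 33.4
```

>>> carry_out(moves=[{"tx": 1.48, "ty": -5.42, "tz": 0, "wx": 0, "wy": 0, "wz": 0, "claw": 1}, {"tx": 1.48, "ty": -5.42, "tz": 0, "wx": 0, "wy": 0, "wz": 0, "claw": 1}, {"tx": 1.48, "ty": -5.42, "tz": 0, "wx": 0, "wy": 0, "wz": 0, "claw": 1}, {"tx": 1.48, "ty": -5.42, "tz": 0, "wx": 0, "wy": 0, "wz": 0, "claw": 1}, {"tx": 1.48, "ty": -5.42, "tz": 0, "wx": 0, "wy": 0, "wz": 0, "claw": 1}, {"tx": 1.5, "ty": -5.42, "tz": 0, "wx": 0, "wy": 0, "wz": 0, "claw": 1}, {"tx": 0, "ty": 0, "tz": 0, "wx": 0, "wy": 0, "wz": 0, "claw": 1}, {"tx": 0, "ty": 0, "tz": -4, "wx": 0, "wy": 0, "wz": 0, "claw": 1}])

```text
clock: 23.75
tcp_pos: [0.5938, -0.2663, 0.1541]
orientation: [0.003, 0.925, 0.38, 0.003]
wrist_force: [-0.1, -0.0, -1.2]
finger_gap: 0.0614
grip_force: 33.5
```

>>> carry_out(moves=[{"tx": 0, "ty": 0, "tz": 0, "wx": 0, "wy": 0, "wz": 0, "claw": 1}, {"tx": 0, "ty": 0, "tz": 0, "wx": 0, "wy": 0, "wz": 0, "claw": 1}])

```text
clock: 24.0
tcp_pos: [0.5917, -0.2637, 0.1519]
orientation: [0.0, 0.925, 0.381, 0.0]
wrist_force: [-0.7, 0.4, -0.4]
finger_gap: 0.0613
grip_force: 33.4
```

```bash
python3 -c "
from h import *
s=env.get_state();print(s['tcp_pos'].round(4),s['wrist_force'].round(1))
z=s['tcp_pos'][2]-.0127+.04
rims([('red',.593,-.264,z),('yellow',.593,-.264,.107)],('side',))"
```

```text
[ 0.5917 -0.2637  0.1519] [-0.7  0.4 -0.4]
side red 79 [ 0.5907 -0.2644  0.0601] [ 0.5899 -0.2663] ztop 0.1795
side yellow 140 [ 0.591  -0.2639  0.0598] [ 0.5946 -0.2628] ztop 0.1089
```

Red is aligned within 1 mm. I lower it from 0.1519 towards 0.1137.

>>> carry_out(moves=[{"tx": 0, "ty": 0, "tz": -2.0, "wx": 0, "wy": 0, "wz": 0, "claw": 1}, {"tx": 0, "ty": 0, "tz": -0.7, "wx": 0, "wy": 0, "wz": 0, "claw": 1}, {"tx": 0, "ty": 0, "tz": -0.5, "wx": 0, "wy": 0, "wz": 0, "claw": 1}, {"tx": 0, "ty": 0, "tz": -0.4, "wx": 0, "wy": 0, "wz": 0, "claw": 1}, {"tx": 0, "ty": 0, "tz": -0.3, "wx": 0, "wy": 0, "wz": 0, "claw": 1}, {"tx": 0, "ty": 0, "tz": 0, "wx": 0, "wy": 0, "wz": 0, "claw": 1}])

```text
clock: 24.8
tcp_pos: [0.5918, -0.2645, 0.1136]
orientation: [0.001, 0.925, 0.381, 0.001]
wrist_force: [-3.1, 1.8, 8.1]
finger_gap: 0.0613
grip_force: 34.4
```

>>> carry_out(moves=[{"tx": 0, "ty": 0, "tz": 0, "wx": 0, "wy": 0, "wz": 0, "claw": -1}, {"tx": 0, "ty": 0, "tz": 0, "wx": 0, "wy": 0, "wz": 0, "claw": -1}, {"tx": 0, "ty": 0, "tz": 0, "wx": 0, "wy": 0, "wz": 0, "claw": -1}, {"tx": 0, "ty": 0, "tz": 0, "wx": 0, "wy": 0, "wz": 0, "claw": -1}, {"tx": 0, "ty": 0, "tz": 3, "wx": 0, "wy": 0, "wz": 0, "claw": -1}, {"tx": 0, "ty": 0, "tz": 5, "wx": 0, "wy": 0, "wz": 0, "claw": -1}, {"tx": 0, "ty": 0, "tz": 2, "wx": 0, "wy": 0, "wz": 0, "claw": -1}, {"tx": 0, "ty": 0, "tz": 0, "wx": 0, "wy": 0, "wz": 0, "claw": -1}])

```text
clock: 25.8
tcp_pos: [0.5925, -0.265, 0.2134]
orientation: [0.002, 0.925, 0.381, 0.001]
wrist_force: [-0.1, -0.1, -0.7]
finger_gap: 0.0855
grip_force: 0.0
```

```bash
python3 -c "
from h import *
rims([('red',.593,-.264,.141),('lidf',.649,.278,.016),('lidk',.649,.278,.042)],('top','side'));print(env.get_state()['tcp_pos'].round(4))"
```

```text
top red 89 [ 0.5898 -0.2648  0.0598] [ 0.59  -0.265] ztop 0.144
top lidf 309 [0.6502 0.2798 0.0482] [0.6471 0.2818] ztop 0.0203
top lidk 63 [0.649  0.2783 0.0169] [0.6497 0.2788] ztop 0.0454
side red 104 [ 0.591  -0.2645  0.0593] [ 0.5919 -0.2654] ztop 0.1407
side lidf 559 [0.65   0.28   0.0463] [0.6499 0.2794] ztop 0.0184
side lidk 121 [0.65   0.2806 0.0166] [0.65 0.28] ztop 0.0434
[ 0.5911 -0.2641  0.2102]
```

Red is seated (rim at 141 mm). Last piece: the lid.

>>> carry_out(moves=[{"tx": 0.58, "ty": 5.42, "tz": 0, "wx": 0, "wy": 0, "wz": 0, "claw": -1}, {"tx": 0.58, "ty": 5.42, "tz": 0, "wx": 0, "wy": 0, "wz": 0, "claw": -1}, {"tx": 0.58, "ty": 5.42, "tz": 0, "wx": 0, "wy": 0, "wz": 0, "claw": -1}, {"tx": 0.58, "ty": 5.42, "tz": 0, "wx": 0, "wy": 0, "wz": 0, "claw": -1}, {"tx": 0.58, "ty": 5.42, "tz": 0, "wx": 0, "wy": 0, "wz": 0, "claw": -1}, {"tx": 0.58, "ty": 5.42, "tz": 0, "wx": 0, "wy": 0, "wz": 0, "claw": -1}, {"tx": 0.58, "ty": 5.42, "tz": 0, "wx": 0, "wy": 0, "wz": 0, "claw": -1}, {"tx": 0.58, "ty": 5.42, "tz": 0, "wx": 0, "wy": 0, "wz": 0, "claw": -1}])

```text
clock: 26.9
tcp_pos: [0.6369, 0.1709, 0.209]
orientation: [-0.0, 0.925, 0.381, -0.002]
wrist_force: [1.1, -0.7, 0.7]
finger_gap: 0.0854
grip_force: 0.0
```

>>> carry_out(moves=[{"tx": 0.58, "ty": 5.42, "tz": 0, "wx": 0, "wy": 0, "wz": 0, "claw": -1}, {"tx": 0.55, "ty": 5.42, "tz": 0, "wx": 0, "wy": 0, "wz": 0, "claw": -1}, {"tx": 0, "ty": 0, "tz": -5, "wx": 0, "wy": 0, "wz": 0, "claw": -1}, {"tx": 0, "ty": 0, "tz": -5, "wx": 0, "wy": 0, "wz": 0, "claw": -1}, {"tx": 0, "ty": 0, "tz": -3, "wx": 0, "wy": 0, "wz": 0, "claw": -1}, {"tx": 0, "ty": 0, "tz": 0, "wx": 0, "wy": 0, "wz": 0, "claw": -1}, {"tx": 0, "ty": 0, "tz": 0, "wx": 0, "wy": 0, "wz": 0, "claw": -1}])

```text
clock: 27.78
tcp_pos: [0.6493, 0.2776, 0.0816]
orientation: [0.0, 0.925, 0.381, 0.0]
wrist_force: [-0.3, 0.3, -0.2]
finger_gap: 0.0855
grip_force: 0.0
```

>>> carry_out(moves=[{"tx": 0, "ty": 0, "tz": -4, "wx": 0, "wy": 0, "wz": 0, "claw": -1}, {"tx": 0, "ty": 0, "tz": -2.0, "wx": 0, "wy": 0, "wz": 0, "claw": -1}, {"tx": 0, "ty": 0, "tz": 0, "wx": 0, "wy": 0, "wz": 0, "claw": -1}, {"tx": 0, "ty": 0, "tz": 0, "wx": 0, "wy": 0, "wz": 0, "claw": 1}, {"tx": 0, "ty": 0, "tz": 0, "wx": 0, "wy": 0, "wz": 0, "claw": 1}, {"tx": 0, "ty": 0, "tz": 0, "wx": 0, "wy": 0, "wz": 0, "claw": 1}, {"tx": 0, "ty": 0, "tz": 0, "wx": 0, "wy": 0, "wz": 0, "claw": 1}, {"tx": 0, "ty": 0, "tz": 0, "wx": 0, "wy": 0, "wz": 0, "claw": 1}])

```text
clock: 28.78
tcp_pos: [0.6497, 0.2778, 0.0224]
orientation: [0.0, 0.925, 0.381, 0.001]
wrist_force: [-1.0, 0.8, 5.9]
finger_gap: 0.0224
grip_force: 29.6
```

>>> carry_out(moves=[{"tx": 0, "ty": 0, "tz": 2, "wx": 0, "wy": 0, "wz": 0, "claw": 1}, {"tx": 0, "ty": 0, "tz": 5, "wx": 0, "wy": 0, "wz": 0, "claw": 1}, {"tx": 0, "ty": 0, "tz": 6, "wx": 0, "wy": 0, "wz": 0, "claw": 1}, {"tx": 0, "ty": 0, "tz": 5, "wx": 0, "wy": 0, "wz": 0, "claw": 1}, {"tx": -0.59, "ty": -5.42, "tz": 0, "wx": 0, "wy": 0, "wz": 0, "claw": 1}, {"tx": -0.59, "ty": -5.42, "tz": 0, "wx": 0, "wy": 0, "wz": 0, "claw": 1}, {"tx": -0.59, "ty": -5.42, "tz": 0, "wx": 0, "wy": 0, "wz": 0, "claw": 1}, {"tx": -0.59, "ty": -5.42, "tz": 0, "wx": 0, "wy": 0, "wz": 0, "claw": 1}])

```text
clock: 29.78
tcp_pos: [0.6249, 0.0593, 0.2008]
orientation: [-0.0, 0.925, 0.381, -0.0]
wrist_force: [0.9, -1.1, -1.1]
finger_gap: 0.0224
grip_force: 29.5
```

>>> carry_out(moves=[{"tx": -0.59, "ty": -5.42, "tz": 0, "wx": 0, "wy": 0, "wz": 0, "claw": 1}, {"tx": -0.59, "ty": -5.42, "tz": 0, "wx": 0, "wy": 0, "wz": 0, "claw": 1}, {"tx": -0.59, "ty": -5.42, "tz": 0, "wx": 0, "wy": 0, "wz": 0, "claw": 1}, {"tx": -0.59, "ty": -5.42, "tz": 0, "wx": 0, "wy": 0, "wz": 0, "claw": 1}, {"tx": -0.59, "ty": -5.42, "tz": 0, "wx": 0, "wy": 0, "wz": 0, "claw": 1}, {"tx": -0.55, "ty": -5.45, "tz": 0, "wx": 0, "wy": 0, "wz": 0, "claw": 1}, {"tx": 0, "ty": 0, "tz": 0, "wx": 0, "wy": 0, "wz": 0, "claw": 1}, {"tx": 0, "ty": 0, "tz": -1, "wx": 0, "wy": 0, "wz": 0, "claw": 1}])

```text
clock: 30.78
tcp_pos: [0.5906, -0.2648, 0.1912]
orientation: [0.0, 0.925, 0.38, 0.0]
wrist_force: [0.2, 0.3, -1.1]
finger_gap: 0.0226
grip_force: 29.6
```

>>> carry_out(moves=[{"tx": 0, "ty": 0, "tz": 0, "wx": 0, "wy": 0, "wz": 0, "claw": 1}, {"tx": 0, "ty": 0, "tz": 0, "wx": 0, "wy": 0, "wz": 0, "claw": 1}])

```text
clock: 31.02
tcp_pos: [0.5907, -0.2631, 0.1911]
orientation: [-0.0, 0.924, 0.381, -0.0]
wrist_force: [0.2, -0.2, -0.8]
finger_gap: 0.0224
grip_force: 29.6
```

```bash
python3 - <<'E'
from h import *
s=env.get_state();print(s['tcp_pos'].round(4),s['wrist_force'].round(1))
c=read_camera("side");W=world(c); zl=s['tcp_pos'][2]-.0184
v=c["image"].max(2); d=np.hypot(W[...,0]-.591,W[...,1]+.2645)
P=W[(c["image"].min(2)>120)&(d<.05)&(abs(W[...,2]-zl-.011)<.006)]; print(len(P),np.round(circ(P[:,:2]),4),np.round(cv2.minEnclosingCircle(P[:,:2].astype(np.float32))[0],4),P[:,2].max())
rims([('red',.593,-.264,.139)],('side',))
cv2.imwrite("pics/s2.png",cv2.resize(c["image"][60:200,170:350],None,fx=4,fy=4))
E
```

```text
[ 0.5907 -0.2631  0.1911] [ 0.2 -0.2 -0.8]
88 [ 0.591  -0.2588  0.0481] [ 0.5912 -0.2587] 0.18585689774185438
side red 116 [ 0.5904 -0.2648  0.0592] [ 0.5894 -0.2645] ztop 0.1401
```

View pics/s2.png

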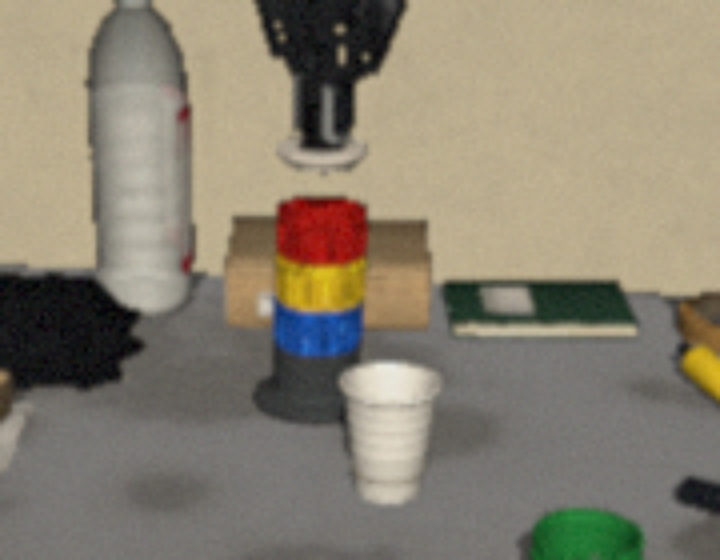

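The column stands straight, and the lid at crop (322,150) is level and centred over red at (322,200). I lower it.

>>> carry_out(moves=[{"tx": 0.05, "ty": -0.08, "tz": -1.5, "wx": 0, "wy": 0, "wz": 0, "claw": 1}, {"tx": 0, "ty": 0, "tz": -1.0, "wx": 0, "wy": 0, "wz": 0, "claw": 1}, {"tx": 0, "ty": 0, "tz": -0.5, "wx": 0, "wy": 0, "wz": 0, "claw": 1}, {"tx": 0, "ty": 0, "tz": -0.4, "wx": 0, "wy": 0, "wz": 0, "claw": 1}, {"tx": 0, "ty": 0, "tz": -0.4, "wx": 0, "wy": 0, "wz": 0, "claw": 1}, {"tx": 0, "ty": 0, "tz": -0.2, "wx": 0, "wy": 0, "wz": 0, "claw": 1}, {"tx": 0, "ty": 0, "tz": 0, "wx": 0, "wy": 0, "wz": 0, "claw": 1}])

```text
clock: 32.0
tcp_pos: [0.5911, -0.2655, 0.1516]
orientation: [0.0, 0.925, 0.381, 0.0]
wrist_force: [0.4, -0.6, -0.6]
finger_gap: 0.0221
grip_force: 29.6
```

>>> carry_out(moves=[{"tx": 0, "ty": 0, "tz": -0.1, "wx": 0, "wy": 0, "wz": 0, "claw": 1}, {"tx": 0, "ty": 0, "tz": 0, "wx": 0, "wy": 0, "wz": 0, "claw": 1}])

```text
clock: 32.25
tcp_pos: [0.5913, -0.2656, 0.1513]
orientation: [0.001, 0.925, 0.381, 0.0]
wrist_force: [-1.6, 1.2, 3.9]
finger_gap: 0.0224
grip_force: 30.0
```

Contact at the expected height. Release and retreat upward.

>>> carry_out(moves=[{"tx": 0, "ty": 0, "tz": 0, "wx": 0, "wy": 0, "wz": 0, "claw": -1}, {"tx": 0, "ty": 0, "tz": 0, "wx": 0, "wy": 0, "wz": 0, "claw": -1}, {"tx": 0, "ty": 0, "tz": 0, "wx": 0, "wy": 0, "wz": 0, "claw": -1}, {"tx": 0, "ty": 0, "tz": 0, "wx": 0, "wy": 0, "wz": 0, "claw": -1}, {"tx": 0, "ty": 0, "tz": 2, "wx": 0, "wy": 0, "wz": 0, "claw": -1}, {"tx": 0, "ty": 0, "tz": 5, "wx": 0, "wy": 0, "wz": 0, "claw": -1}, {"tx": 0, "ty": 3, "tz": 3, "wx": 0, "wy": 0, "wz": 0, "claw": -1}, {"tx": 0, "ty": 5, "tz": 0, "wx": 0, "wy": 0, "wz": 0, "claw": -1}])

```text
clock: 33.25
tcp_pos: [0.5926, -0.1868, 0.2534]
orientation: [0.002, 0.925, 0.379, 0.002]
wrist_force: [0.8, 0.0, -0.7]
finger_gap: 0.0855
grip_force: 0.0
```

```bash
python3 - <<'E'
from h import *
rims([('lidf',.591,-.265,.145),('lidk',.591,-.265,.171),('green',.4165,-.006,.04)],('top','side'))
c=read_camera("side"); cv2.imwrite("pics/s3.png",cv2.resize(c["image"][60:210,170:350],None,fx=4,fy=4))
W=world(c); P=W[(np.hypot(W[...,0]-.591,W[...,1]+.265)<.015)&(W[...,2]>.15)&(W[...,2]<.18)]; print(P[:,2].max())
E
```

```text
top green 65 [ 0.4162 -0.0069  0.0581] [ 0.4167 -0.0075] ztop 0.0425
side lidf 151 [ 0.5908 -0.2611  0.0462] [ 0.5919 -0.2632] ztop 0.1476
side lidk 31 [ 0.5918 -0.2611  0.0165] [ 0.591  -0.2611] ztop 0.1716
side green 157 [ 0.4164 -0.0052  0.06  ] [ 0.4148 -0.0057] ztop 0.0404
0.17220410547139803
```

View pics/s3.png

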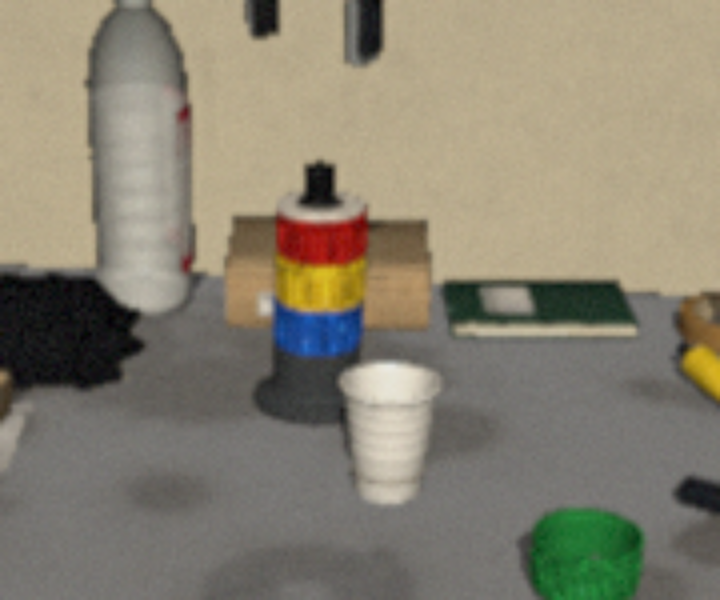

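The lid sits flush on red at (322,205), with its knob top at 171–172 mm (expected 171), and the column is straight. The arm is clear, so I hand in.

```bash
python3 -c "
from workcell import env
print(env.hand_in())"
```

```text
the job is handed in; nothing more can be done
None
```

The column is built on the pan (blue, yellow, red, lid), each piece fully home by the camera checks, and the job was handed in at about 33 s; no verdict came back.

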